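# Sort door bolts by rod position

## Robot

A 6-joint arm with a two-finger parallel gripper is mounted at the origin on the work surface. World frame = base frame: x ahead of the robot, y to its left, z up, the work surface at z = 0. Lengths are in mm, angles in rad, forces in N, time in s.
With the tool pointing down it reaches from about 350 to 975 mm from the base axis. Payload 7.1 kg.
Tool frame: the origin (TCP) lies between the finger pads; the fingertips stand 19 mm ahead of it and the grasp point (between the pads) is the TCP; z points along the fingers, y is the line along which they close (so a half turn about z gives the same grasp; the last joint's range is limited). The gripper opens to 88 mm and grips with 3 to 60 N. Pads are 20 mm wide; open, the fingers measure 115 mm over their backs; the gripper's body (75 mm by 178 mm) begins 61 mm behind the grasp point.
Start: joints at [-1.147, 0.423, 1.63, -0, 1.089, -0.019], TCP at [267.809, -564.698, 241.675] pointing down, gripper open.
Joint ranges: [-3, 3], [-0.9, 2.11], [0.09, 2.58], [-1.31, 4.45], [0.11, 2.69], [-2.54, 2.54]. Speed limits (rad/s): [2.39, 2.39, 3.01, 3.14, 3.14, 3.14].

## Interface

Orientations are given as a rotation vector (axis times angle).
In Python, from workcell import ctrl gives the robot as it stands.
- The arm moves only by the tool arm_command, never from a script. Its argument "series" is a list of rows, each an object with "linear": the shift along the tool's x, y, z in m, a list of three; "turn": the turn about the tool's z in rad. A call has 1 to 10 rows; each row shifts and turns the commanded pose from where the row before left it, along the tool's axes as they then stand; what a row does not reach is not made up. A row lasts 1/10 s, in which the tool goes at most 50 mm and 8.59 degrees, less where a joint would pass 70% of its speed; a pose out of reach is approached as far as the arm can. A call with a gripper value outside its range is refused whole. "jaw" is the opening, from -1 (shut) to 1 (fully open), set as the call begins (left out, the last holds). The fingers move at their own pace and stop on an object; the grip force is fixed at half the most. Time passes only in rows, so rows that do not move let the fingers close. It gives the time, the measured TCP pose, the force, the opening and the grip force at its end, in the units of the state.
- ctrl.get_obs(): the state, without advancing time (a new reading comes with each control period).
- ctrl.get_image(name): name is "scene" or "top" or "wrist"; returns a dict with "frame" (384x512x3 uint8, blue, green, red), "fx", "fy", "cx", "cy" (pixels), "rvec" (rotation vector, rad) and "tvec" (3), from world to camera coordinates, as OpenCV has them. Camera axes: x right, y down, z forward; pixel columns grow to the right and rows downward; lengths in mm; the calibration is good to about 2 mm. A picture is of the moment at which its call begins. There is no depth.
- ctrl.close_job(): hands the job in; it is judged then, once.
The state is a dict: "t": time; "qpos": joint angles; "qvel": joint speeds; "joint_torque": joint torques, N m; "ee_pos": TCP position; "orientation": TCP orientation; "ft_force": force on the tool from outside, world axes, zero at the start; "moment": the same for the moment, N m; "width": finger opening in mm; "grasp_force": force on a finger pad.
Only numpy, scipy, OpenCV 4.12 (cv2) and the standard library are available. Lean on these libraries where they do the work, as an engineer would, in place of code of your own. Each camera call takes 0.05 s, during which the arm holds its last target. There are 200 camera calls.

## Task

One of the two brass door bolts on the polishing bench has its rod pulled out and still needs buffing: put it in the red tray; put the other, whose rod is pushed in, in the blue tray for packing. Set each down flat on the tray floor on its back plate without dropping it, leave the rods as they are, and do not disturb the other things on the bench.

Things in the scene. Friction and masses are not known exactly. Their poses are not given: they have to be found in the camera images.
- bolt_1: Brass door bolt, loose, lying on its flat back plate, 0.4 kg. Origin: centre of the plate's underside; z up, x along the bolt, out of the end where the rod emerges. Plate 120 (x) x 44 (y) x 4 mm; on it a barrel 110 x 28 mm, top 30 mm up, to grip across at x = 0. A 13 mm wide knob stands on it to 45 mm up. The two bolts look alike but for the rod: read it to tell which is which.
- bolt_1_rod (a joint): How far bolt_1's 14 mm steel rod is slid out, m: 0 pushed in (tip at x = 54 mm, inside the barrel; knob at x = -37 mm), 0.045 fully out (tip at 99, knob at 8 mm). The rod axis is 17 mm up. It starts within 4 mm of one end or the other; friction (4 N) holds it.
- bolt_2: Brass door bolt, loose, lying on its flat back plate, 0.4 kg. Origin: centre of the plate's underside; z up, x along the bolt, out of the end where the rod emerges. Plate 120 (x) x 44 (y) x 4 mm; on it a barrel 110 x 28 mm, top 30 mm up, to grip across at x = 0. A 13 mm wide knob stands on it to 45 mm up. The two bolts look alike but for the rod: read it to tell which is which.
- bolt_2_rod (a joint): How far bolt_2's 14 mm steel rod is slid out, m: 0 pushed in (tip at x = 54 mm, inside the barrel; knob at x = -37 mm), 0.045 fully out (tip at 99, knob at 8 mm). The rod axis is 17 mm up. It starts within 4 mm of one end or the other; friction (4 N) holds it.
- red_tray: Red-painted open steel tray, 250 (x) x 160 (y) mm outside, 27 mm high, walls and floor 5 mm thick, empty, fixed to the bench. Origin: centre of its underside on the bench; x along its length, z up. It stands to the robot's left or right (the two trays may be swapped).
- blue_tray: Blue-painted open steel tray, 250 (x) x 160 (y) mm outside, 27 mm high, walls and floor 5 mm thick, empty, fixed to the bench. Origin: centre of its underside on the bench; x along its length, z up. It stands to the robot's left or right (the two trays may be swapped).
- wood_block: Bystander: wooden block 45 (x) x 65 (y) x 45 mm high, between the bolts. Origin: centre of its underside.
- compound_bar: Bystander: green bar of polishing compound 35 (x) x 90 (y) x 30 mm high, between the bolts. Origin: centre of its underside.
- vase: Bystander: small brass vase, 72 mm across, 125 mm tall, at the far side. Origin: centre of its foot.
- hammer: Bystander: hammer lying across the far side of the bench, along its own x. Origin: under it, on the bench.
- polish_tin: Bystander: upright tin, 70 mm across, 60 mm tall, close to the robot on its right. Origin: centre of its foot.
- jar: Bystander: upright amber jar, 66 mm across, 90 mm tall, at the far right. Origin: centre of its foot.
Things that resemble listed ones, but are neither listed nor needed, are in the scene too. Leave any purple look-alike of the bolt_2 alone. What is shaped like the bolt_1 but pink is not meant.

How it is judged:
By the outcome, as a careful person would: the job done as asked, in the order asked, and still so for the second after the job is handed in, with the robot touching nothing.
It also fails if it takes over 51 s, if anything falls off the work surface, if the arm or the gripper's body presses on something with over 40 N, if the wrist force passes 120 N, or if a joint passes its speed limit or range.

## Working session

There is one attempt and no reset: what is moved stays moved. The work goes in short steps, Python scripts to look and compute and a tool call to move; the robot and the scene stay as the last step left them, time stands still between calls to the robot, and variables do not carry over. Pictures are saved under pics/ and viewed, at most 10 in all, crops included, and the job is handed in when it is done.

Besides the shell and the picture viewer there is one more tool, called after "Emit:" by a JSON object that holds its "op" and its "data". arm_command: Moves the arm, as the interface text tells. Its arguments: {"type":"object","properties":{"series":{"type":"array"},"jaw":{"type":"number"}},"required":["series"]}

```bash
mkdir -p pics; cat > h.py <<'E'
import numpy as np, cv2, pickle
from workcell import ctrl
def snap(n,f):
    d=ctrl.get_image(n); cv2.imwrite(f'pics/{f}.png',d['frame']); pickle.dump(d,open(f'pics/{f}.pkl','wb')); return d
def load(f): return pickle.load(open(f'pics/{f}.pkl','rb'))
def ray(d,u,v,z):
    R=cv2.Rodrigues(np.array(d['rvec'],float))[0]; t=np.array(d['tvec'],float).ravel()
    c=-R.T@t; w=R.T@np.array([(u-d['cx'])/d['fx'],(v-d['cy'])/d['fy'],1])
    return c+w*(z-c[2])/w[2]
def proj(d,p):
    K=np.array([[d['fx'],0,d['cx']],[0,d['fy'],d['cy']],[0,0,1.]])
    return cv2.projectPoints(np.array(p,float).reshape(-1,3),np.array(d['rvec'],float),np.array(d['tvec'],float),K,None)[0].reshape(-1,2)
E
python3 - <<'E'
from h import *
a=snap('top','top0'); b=snap('scene','scene0')
for d in(a,b):
    R=cv2.Rodrigues(np.array(d['rvec'],float))[0]; print((-R.T@np.array(d['tvec']).ravel()).round(), d['fx'])
cv2.imwrite('pics/top0b.png',cv2.resize(a['frame'],(800,600),interpolation=cv2.INTER_CUBIC))
o=ctrl.get_obs(); print({k:np.round(o[k],3) for k in('t','ee_pos','orientation','width','ft_force')})
E
```

```text
[ 401.   31. 1290.] 392.5673962510042
[926. 599. 949.] 357.0056849288784
{'t': np.float64(0.1), 'ee_pos': array([ 267.625, -564.26 ,  240.967]), 'orientation': array([-3.064, -0.69 ,  0.   ]), 'width': np.float64(87.85), 'ft_force': array([ 1.138,  0.483, -0.151])}
```

View pics/top0b.png

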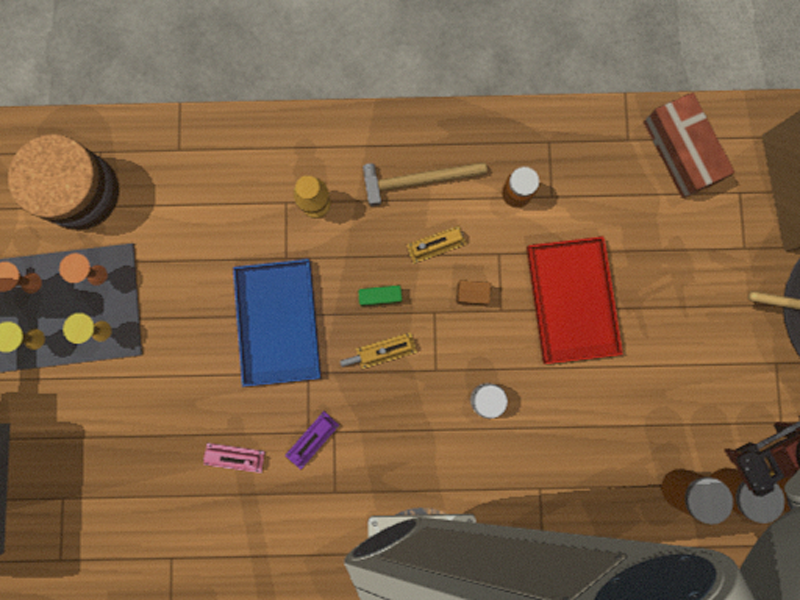

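View pics/scene0.png

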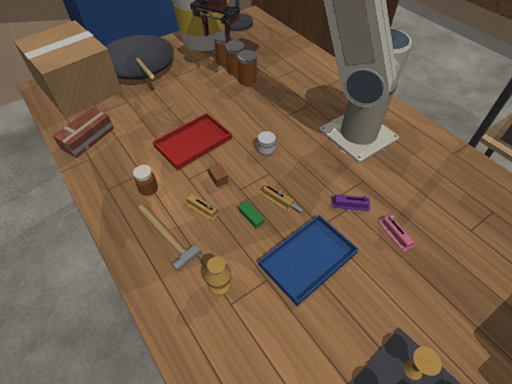

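The top view has four bolt-shaped things. They are brass at (385,351), with a grey rod sticking out to the left, brass at (437,243) with no rod showing, purple at (312,440) and pink at (234,458). The two brass ones are meant. The red tray is on the right and the blue on the left. I'll confirm both brass bolts in an enlarged crop.

```bash
python3 - <<'E'
from h import *
d=load('top0')
f=d['frame'][140:240,210:310]
c=cv2.resize(f,(600,600),interpolation=cv2.INTER_CUBIC)
cv2.imwrite('pics/crop1.png',c)
def mask(lo,hi,box):
    x0,y0,x1,y1=box; h=cv2.cvtColor(d['frame'],cv2.COLOR_BGR2HSV)
    m=np.zeros(h.shape[:2],np.uint8); m[y0:y1,x0:x1]=cv2.inRange(h,lo,hi)[y0:y1,x0:x1]; return m
for n,lo,hi,box,z in [('red',(0,180,60),(6,255,255),(330,145,405,240),27),('red2',(174,180,60),(180,255,255),(330,145,405,240),27),('blue',(100,120,40),(125,255,255),(145,160,210,250),27)]:
    m=mask(lo,hi,box); p=cv2.findNonZero(m)
    if p is None: continue
    r=cv2.boxPoints(cv2.minAreaRect(p)); w=np.array([ray(d,*q,z)[:2] for q in r]); print(n,w.round().tolist(),w.mean(0).round(),np.linalg.norm(w-np.roll(w,1,0),axis=1).round())
E
```

```text
red [[656.0, -233.0], [676.0, -399.0], [424.0, -420.0], [405.0, -257.0]] [ 540. -327.] [252. 167. 253. 164.]
blue [[625.0, 383.0], [636.0, 222.0], [388.0, 201.0], [377.0, 358.0]] [506. 291.] [249. 161. 249. 158.]
```

View pics/crop1.png

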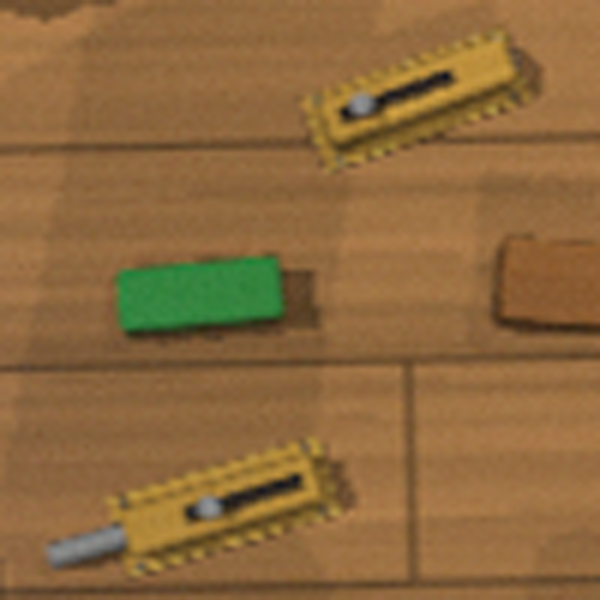

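Both rods read clearly. The near bolt at crop (226,507) has its rod out to the left, so it goes to red. The far bolt at (421,100) has its knob at the closed end of the slot and no rod showing, so it goes to blue. Next I'll measure poses and check them against the scene camera.

```bash
python3 - <<'E'
from h import *
d=load('top0'); s=load('scene0')
px=lambda x,y:(210+(x+.5)/6-.5,140+(y+.5)/6-.5)
im=cv2.resize(d['frame'][140:240,210:310],(600,600),interpolation=cv2.INTER_CUBIC)
s2=cv2.resize(s['frame'][170:245,180:310],None,fx=6,fy=6,interpolation=cv2.INTER_CUBIC)
for n,C,sg,rod in[('near',[(112,500),(318,440),(340,515),(135,573)],-1,45),('far',[(305,100),(510,33),(537,100),(332,167)],1,0)]:
    w=np.array([ray(d,*px(*c),4)[:2] for c in C]); c=w.mean(0)
    v=(w[1]+w[2]-w[0]-w[3])*sg; yaw=np.arctan2(v[1],v[0])
    print(n,c.round(1),'yaw',yaw.round(3),np.linalg.norm(w-np.roll(w,1,0),axis=1).round())
    R=np.array([[np.cos(yaw),-np.sin(yaw)],[np.sin(yaw),np.cos(yaw)]])
    def P(x,y,z): return [*(c+R@[x,y]),z]
    for q,col in[([P(60,22,4),P(-60,22,4),P(-60,-22,4),P(60,-22,4)],(255,0,0)),([P(55,14,30),P(-55,14,30),P(-55,-14,30),P(55,-14,30)],(0,255,0)),([P(54+rod,0,17),P(-37+rod,0,45)],(0,0,255))]:
        for D,I,ox,oy in((d,im,210,140),(s,s2,180,170)):
            g=(proj(D,q)-[ox,oy]+.5)*6-.5
            cv2.polylines(I,[g.astype(int)],True,col,1)
for n,u,v,z in[('tin',490/800*512,401*.64,60),('block',474*.64,292*.64,45),('bar',380*.64,296*.64,30),('vase',309*.64,186*.64,125),('jar',524*.64,181*.64,90)]: print(n,ray(d,u,v,z).round())
out=np.zeros((600,800,3),np.uint8); out[:400,:400]=cv2.resize(im,(400,400)); 
out=np.vstack([cv2.resize(s2,(600,346))]); cv2.imwrite('pics/chk.png',np.vstack([out[:250],im[:,:600][0:170],im[420:590]]))
E
```

```text
near [443.3  63.8] yaw 1.829 [ 42. 117.  43. 116.]
far [666.3 -48.5] yaw -1.272 [ 41. 120.  41. 120.]
tin [ 337. -141.   60.]
block [ 557. -119.   45.]
bar [554.  74.  30.]
vase [762. 206. 125.]
jar [ 774. -221.   90.]
```

View pics/chk.png

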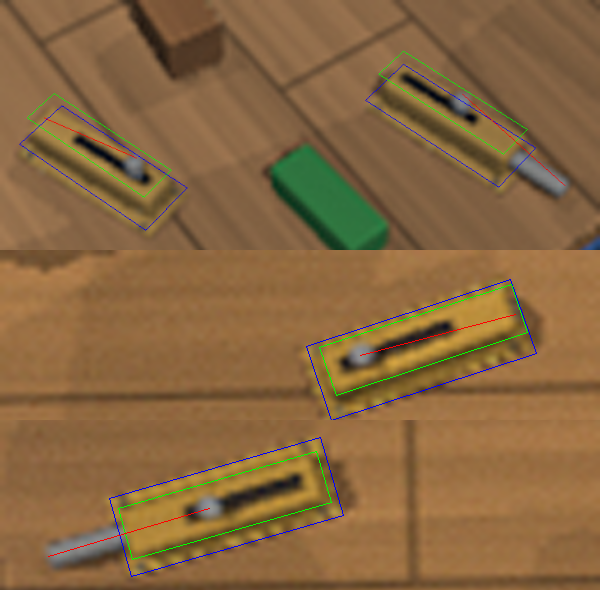

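The model overlays fit: plates measure 117 x 42 and 120 x 41 mm against 120 x 44, and the trays about 250 x 160. In the scene view the outline sits roughly 1 px off, which is a few mm and well inside the jaw opening. The near bolt with its rod out goes first, so I'll turn the tool to its heading.

Emit:
{"op": "arm_command", "data": {"series": [{"linear": [0, 0, 0], "turn": -0.14}, {"linear": [0, 0, 0], "turn": -0.14}, {"linear": [0, 0, 0], "turn": -0.14}, {"linear": [0, 0, 0], "turn": -0.14}, {"linear": [0, 0, 0], "turn": -0.14}, {"linear": [0, 0, 0], "turn": -0.14}, {"linear": [0, 0, 0], "turn": -0.14}, {"linear": [0, 0, 0], "turn": -0.14}, {"linear": [0, 0, 0], "turn": -0.14}, {"linear": [0, 0, 0], "turn": -0.125}], "jaw": 1}}

```text
t: 1.1
ee_pos: [267.7, -564.4, 241.2]
orientation: [-1.911, -2.492, -0.001]
ft_force: [-0.1, 0.3, -0.4]
width: 88.0
grasp_force: 0.0
```

```bash
cat >> h.py <<'E'
def go(x,y,z,yaw):
    from scipy.spatial.transform import Rotation as Ro
    o=ctrl.get_obs(); R=Ro.from_rotvec(o['orientation']).as_matrix(); p=np.array(o['ee_pos'])
    cur=np.arctan2(R[1,0],R[0,0]); L=R.T@(np.array([x,y,z])-p)
    print('t',round(float(o['t']),2),'pos',p.round(1),'yaw',cur.round(3),'tilt',R[2].round(3),'width',np.round(o['width'],1),'F',np.round(o['ft_force'],1),'grip',np.round(o['grasp_force'],1))
    print('linear mm',L.round(1),'turn',round(float((cur-yaw+np.pi)%(2*np.pi)-np.pi),3))
E
python3 -c "
from h import *
go(443,64,150,1.829)"
```

```text
t 1.1 pos [ 267.7 -564.4  241.2] yaw 1.833 tilt [ 0.001 -0.    -1.   ] width 88.0 F [-0.1  0.3 -0.4] grip 0.0
linear mm [561.3 332.5  91.7] turn 0.004
```

Emit:
{"op": "arm_command", "data": {"series": [{"linear": [0.033, 0.0195, 0], "turn": 0}, {"linear": [0.033, 0.0195, 0], "turn": 0}, {"linear": [0.033, 0.0195, 0], "turn": 0}, {"linear": [0.033, 0.0195, 0], "turn": 0}, {"linear": [0.033, 0.0195, 0], "turn": 0}, {"linear": [0.033, 0.0195, 0], "turn": 0}, {"linear": [0.033, 0.0195, 0], "turn": 0}, {"linear": [0.033, 0.0195, 0], "turn": 0}, {"linear": [0.033, 0.0195, 0], "turn": 0}, {"linear": [0.033, 0.0195, 0], "turn": 0}]}}

```text
t: 2.1
ee_pos: [372.5, -194.4, 241.6]
orientation: [-1.919, -2.487, 0.0]
ft_force: [0.8, 0.4, -0.3]
width: 87.8
grasp_force: 0.0
```

Emit:
{"op": "arm_command", "data": {"series": [{"linear": [0.033, 0.0195, 0], "turn": 0}, {"linear": [0.033, 0.0195, 0], "turn": 0}, {"linear": [0.033, 0.0195, 0], "turn": 0}, {"linear": [0.033, 0.0195, 0.02], "turn": 0}, {"linear": [0.033, 0.0195, 0.02], "turn": 0}, {"linear": [0.033, 0.0195, 0.02], "turn": 0}, {"linear": [0.033, 0.0205, 0.02], "turn": 0}, {"linear": [0, 0, 0.01], "turn": 0}, {"linear": [0, 0, 0], "turn": 0}, {"linear": [0, 0, 0], "turn": 0}]}}

```text
t: 3.1
ee_pos: [446.3, 61.7, 151.7]
orientation: [-1.918, -2.487, 0.001]
ft_force: [-0.5, 0.1, 0.4]
width: 87.8
grasp_force: 0.0
```

```bash
python3 - <<'E'
from h import *
go(443.3,63.8,24,1.829)
d=snap('wrist','w1'); s=snap('scene','s1')
c=np.array([443.3,63.8]);yaw=1.829
R=np.array([[np.cos(yaw),-np.sin(yaw)],[np.sin(yaw),np.cos(yaw)]])
def P(x,y,z): return [*(c+R@[x,y]),z]
I=d['frame'].copy()
for q,col in[([P(60,22,4),P(-60,22,4),P(-60,-22,4),P(60,-22,4)],(255,0,0)),([P(55,14,30),P(-55,14,30),P(-55,-14,30),P(55,-14,30)],(0,255,0)),([P(99,0,17),P(8,0,45)],(0,0,255))]:
    cv2.polylines(I,[proj(d,q).astype(int)],True,col,1)
cv2.imwrite('pics/w1o.png',I)
E
```

```text
t 3.1 pos [446.3  61.7 151.7] yaw 1.827 tilt [-0.    -0.001 -1.   ] width 87.8 F [-0.5  0.1  0.4] grip 0.0
linear mm [  2.8  -2.2 127.7] turn -0.002
```

View pics/w1o.png

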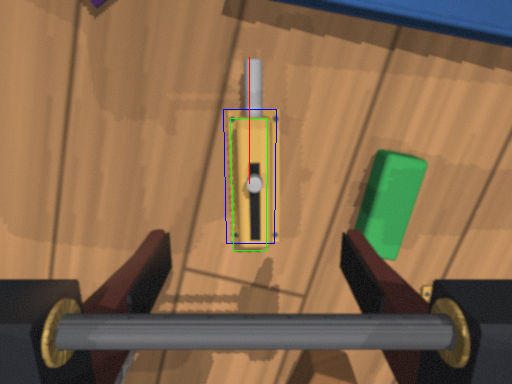

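The wrist view shows the rod-out bolt about 5 px right of the predicted outline, with its plate at columns 228–281. That is 4 mm along tool +y, so it lies almost under the TCP. I'll shift 2 mm, descend to z = 26 and close.

Emit:
{"op": "arm_command", "data": {"series": [{"linear": [0, 0.002, 0.02], "turn": 0}, {"linear": [0, 0, 0.025], "turn": 0}, {"linear": [0, 0, 0.025], "turn": 0}, {"linear": [0, 0, 0.02], "turn": 0}, {"linear": [0, 0, 0.015], "turn": 0}, {"linear": [0, 0, 0.01], "turn": 0}, {"linear": [0, 0, 0.007], "turn": 0}, {"linear": [0, 0, 0.003], "turn": 0}, {"linear": [0, 0, 0], "turn": 0}, {"linear": [0, 0, 0], "turn": 0}]}}

```text
t: 4.2
ee_pos: [449.1, 62.9, 27.2]
orientation: [1.918, 2.487, 0.001]
ft_force: [-0.2, 0.6, -1.0]
width: 87.6
grasp_force: 0.0
```

Emit:
{"op": "arm_command", "data": {"series": [{"linear": [0, 0, 0], "turn": 0}, {"linear": [0, 0, 0], "turn": 0}, {"linear": [0, 0, 0], "turn": 0}, {"linear": [0, 0, 0], "turn": 0}, {"linear": [0, 0, 0], "turn": 0}, {"linear": [0, 0, 0], "turn": 0}, {"linear": [0, 0, 0], "turn": 0}, {"linear": [0, 0, 0], "turn": 0}], "jaw": -1}}

```text
t: 5.0
ee_pos: [447.6, 62.7, 26.5]
orientation: [-1.917, -2.487, 0.003]
ft_force: [-0.8, -0.2, 2.6]
width: 27.9
grasp_force: 30.1
```

Emit:
{"op": "arm_command", "data": {"series": [{"linear": [0, 0, -0.01], "turn": 0}, {"linear": [0, 0, -0.02], "turn": 0}, {"linear": [0, 0, -0.03], "turn": 0}, {"linear": [0, 0, -0.03], "turn": 0}, {"linear": [0, 0, -0.02], "turn": 0.05}, {"linear": [0, 0, -0.01], "turn": 0.1}, {"linear": [0, 0, 0], "turn": 0.12}, {"linear": [0, 0, 0], "turn": 0.12}, {"linear": [0, 0, 0], "turn": 0.12}, {"linear": [0, 0, 0], "turn": 0.12}]}}

```text
t: 6.0
ee_pos: [448.6, 62.9, 147.2]
orientation: [2.599, 1.764, 0.001]
ft_force: [0.1, 0.4, -4.1]
width: 27.7
grasp_force: 30.0
```

Emit:
{"op": "arm_command", "data": {"series": [{"linear": [0, 0, 0], "turn": 0.12}, {"linear": [0, 0, 0], "turn": 0.12}, {"linear": [0, 0, 0], "turn": 0.12}, {"linear": [0, 0, 0], "turn": 0.12}, {"linear": [0, 0, 0], "turn": 0.12}, {"linear": [0, 0, 0], "turn": 0.12}, {"linear": [0, 0, 0], "turn": 0.12}, {"linear": [0, 0, 0], "turn": 0.12}, {"linear": [0, 0, 0], "turn": 0.1}, {"linear": [0, 0, 0], "turn": 0.05}]}}

```text
t: 7.0
ee_pos: [448.5, 62.9, 147.1]
orientation: [-3.139, -0.132, -0.0]
ft_force: [-0.9, -0.4, -3.8]
width: 27.7
grasp_force: 30.0
```

```bash
python3 -c "
from h import *
go(522,-329,140,0.095)"
```

```text
t 7.0 pos [448.5  62.9 147.1] yaw 0.084 tilt [ 0. -0. -1.] width 27.7 F [-0.9 -0.4 -3.8] grip 30.0
linear mm [ 40.2 396.7   7. ] turn -0.011
```

Emit:
{"op": "arm_command", "data": {"series": [{"linear": [0, 0.015, 0], "turn": 0}, {"linear": [0.003, 0.03, 0], "turn": 0}, {"linear": [0.003, 0.03, 0], "turn": 0}, {"linear": [0.003, 0.03, 0], "turn": 0}, {"linear": [0.003, 0.03, 0], "turn": 0}, {"linear": [0.003, 0.03, 0], "turn": 0}, {"linear": [0.003, 0.03, 0], "turn": 0}, {"linear": [0.003, 0.03, 0], "turn": 0}, {"linear": [0.003, 0.03, 0], "turn": 0}, {"linear": [0.003, 0.03, 0], "turn": 0}]}}

```text
t: 8.0
ee_pos: [500.4, -219.8, 147.0]
orientation: [-3.138, -0.138, 0.0]
ft_force: [0.5, 0.9, -3.9]
width: 27.7
grasp_force: 30.0
```

Emit:
{"op": "arm_command", "data": {"series": [{"linear": [0.003, 0.03, 0], "turn": 0}, {"linear": [0.003, 0.03, 0], "turn": 0}, {"linear": [0.003, 0.03, 0], "turn": 0}, {"linear": [0.003, 0.015, 0], "turn": -0.01}, {"linear": [0, 0.007, 0], "turn": 0}, {"linear": [0, 0, 0], "turn": 0}, {"linear": [0, 0, 0], "turn": 0}, {"linear": [0, 0, 0], "turn": 0}]}}

```text
t: 8.8
ee_pos: [522.1, -327.9, 146.6]
orientation: [-3.137, -0.155, 0.001]
ft_force: [-0.4, -0.4, -2.8]
width: 27.5
grasp_force: 30.0
```

```bash
python3 -c "
from h import *
go(522,-329,31.5,0.095)
d=snap('wrist','w2');s=snap('top','t2')
a=cv2.resize(s['frame'][140:245,320:425],(384,384));cv2.imwrite('pics/w2c.png',np.hstack([d['frame'][:,:400],a]))"
```

```text
t 8.8 pos [ 522.1 -327.9  146.6] yaw 0.099 tilt [-0.001 -0.001 -1.   ] width 27.5 F [-0.4 -0.4 -2.8] grip 30.0
linear mm [ -0.2   1.2 115.1] turn 0.004
```

View pics/w2c.png

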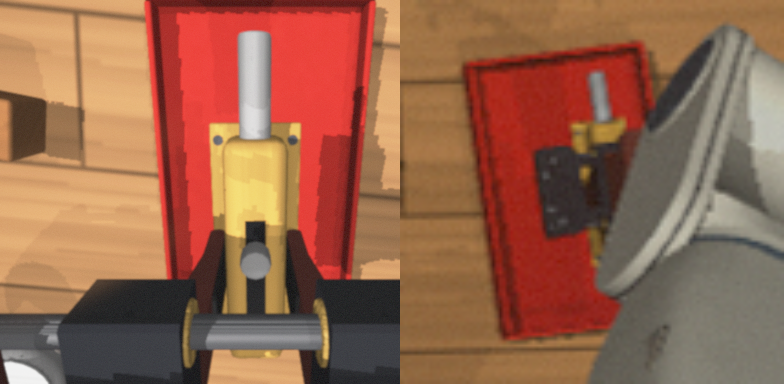

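The bolt is over the middle of the red tray, rod still out and clear of the walls. It should touch down at about z = 31.5, so I'll lower and take the last few mm slowly.

Emit:
{"op": "arm_command", "data": {"series": [{"linear": [0, 0.001, 0.015], "turn": 0}, {"linear": [0, 0, 0.025], "turn": 0}, {"linear": [0, 0, 0.025], "turn": 0}, {"linear": [0, 0, 0.02], "turn": 0}, {"linear": [0, 0, 0.013], "turn": 0}, {"linear": [0, 0, 0.007], "turn": 0}, {"linear": [0, 0, 0.004], "turn": 0}, {"linear": [0, 0, 0.002], "turn": 0}, {"linear": [0, 0, 0], "turn": 0}, {"linear": [0, 0, 0], "turn": 0}]}}

```text
t: 9.9
ee_pos: [523.0, -330.4, 36.4]
orientation: [3.137, 0.153, 0.002]
ft_force: [-0.2, 0.6, -2.9]
width: 27.9
grasp_force: 30.0
```

Emit:
{"op": "arm_command", "data": {"series": [{"linear": [0, 0, 0.001], "turn": 0}, {"linear": [0, 0, 0.001], "turn": 0}, {"linear": [0, 0, 0.001], "turn": 0}, {"linear": [0, 0, 0], "turn": 0}, {"linear": [0, 0, 0], "turn": 0}]}}

```text
t: 10.4
ee_pos: [522.5, -330.1, 32.6]
orientation: [-3.138, -0.154, 0.0]
ft_force: [-0.3, -0.0, -2.3]
width: 28.2
grasp_force: 30.0
```

Emit:
{"op": "arm_command", "data": {"series": [{"linear": [0, 0, 0.001], "turn": 0}, {"linear": [0, 0, 0], "turn": 0}, {"linear": [0, 0, 0], "turn": 0}]}}

```text
t: 10.7
ee_pos: [522.6, -330.1, 31.7]
orientation: [3.138, 0.154, 0.0]
ft_force: [0.6, -0.2, -3.1]
width: 28.1
grasp_force: 30.0
```

Emit:
{"op": "arm_command", "data": {"series": [{"linear": [0, 0, 0.0005], "turn": 0}, {"linear": [0, 0, 0], "turn": 0}, {"linear": [0, 0, 0], "turn": 0}]}}

```text
t: 11.0
ee_pos: [522.6, -330.2, 31.6]
orientation: [3.138, 0.154, 0.0]
ft_force: [-1.9, 0.9, 4.1]
width: 27.7
grasp_force: 30.0
```

Contact is made: Fz went from −3 to +4 N. I'll release and lift.

Emit:
{"op": "arm_command", "data": {"series": [{"linear": [0, 0, 0], "turn": 0}, {"linear": [0, 0, 0], "turn": 0}, {"linear": [0, 0, 0], "turn": 0}, {"linear": [0, 0, 0], "turn": 0}, {"linear": [0, 0, 0], "turn": 0}, {"linear": [0, 0, 0], "turn": 0}], "jaw": 0.6}}

```text
t: 11.6
ee_pos: [522.6, -330.1, 31.1]
orientation: [3.138, 0.154, 0.0]
ft_force: [-0.8, 0.4, -0.9]
width: 69.5
grasp_force: 0.0
```

Emit:
{"op": "arm_command", "data": {"series": [{"linear": [0, 0, -0.01], "turn": 0}, {"linear": [0, 0, -0.02], "turn": 0}, {"linear": [0, 0, -0.035], "turn": 0}, {"linear": [0, 0, -0.035], "turn": 0}, {"linear": [0, 0, -0.02], "turn": -0.08}, {"linear": [0, 0, 0], "turn": -0.14}, {"linear": [0, 0, 0], "turn": -0.14}, {"linear": [0, 0, 0], "turn": -0.14}, {"linear": [0, 0, 0], "turn": -0.14}, {"linear": [0, 0, 0], "turn": -0.14}]}}

```text
t: 12.6
ee_pos: [522.6, -330.2, 152.0]
orientation: [2.839, 1.343, 0.001]
ft_force: [-0.2, -0.0, -0.1]
width: 70.2
grasp_force: 0.0
```

Emit:
{"op": "arm_command", "data": {"series": [{"linear": [0, 0, 0], "turn": -0.14}, {"linear": [0, 0, 0], "turn": -0.14}, {"linear": [0, 0, 0], "turn": -0.14}, {"linear": [0, 0, 0], "turn": -0.14}, {"linear": [0, 0, 0], "turn": -0.14}, {"linear": [0, 0, 0], "turn": -0.14}, {"linear": [0, 0, 0], "turn": -0.14}, {"linear": [0, 0, 0], "turn": 0}], "jaw": 1}}

```text
t: 13.4
ee_pos: [522.6, -330.2, 151.9]
orientation: [1.879, 2.517, 0.0]
ft_force: [-0.3, -0.7, -0.7]
width: 88.0
grasp_force: 0.0
```

```bash
python3 -c "
from h import *
go(668,-48,150,1.870)"
```

```text
t 13.4 pos [ 522.6 -330.2  151.9] yaw 1.859 tilt [-0.  0. -1.] width 88.0 F [-0.3 -0.7 -0.7] grip 0.0
linear mm [229.2 219.6   1.9] turn -0.011
```

Emit:
{"op": "arm_command", "data": {"series": [{"linear": [0.023, 0.022, 0], "turn": -0.011}, {"linear": [0.023, 0.022, 0], "turn": 0}, {"linear": [0.023, 0.022, 0], "turn": 0}, {"linear": [0.023, 0.022, 0], "turn": 0}, {"linear": [0.023, 0.022, 0], "turn": 0}, {"linear": [0.023, 0.022, 0], "turn": 0}, {"linear": [0.023, 0.022, 0], "turn": 0}, {"linear": [0.023, 0.022, 0], "turn": 0}, {"linear": [0.023, 0.022, 0], "turn": 0}, {"linear": [0.022, 0.022, 0], "turn": 0}]}}

```text
t: 14.4
ee_pos: [666.4, -45.5, 151.7]
orientation: [1.872, 2.522, 0.0]
ft_force: [0.3, 0.6, 0.0]
width: 87.7
grasp_force: 0.0
```

Emit:
{"op": "arm_command", "data": {"series": [{"linear": [0, 0, 0], "turn": 0}, {"linear": [0, 0, 0], "turn": 0}, {"linear": [0, 0, 0], "turn": 0}]}}

```text
t: 14.7
ee_pos: [665.4, -47.6, 151.3]
orientation: [-1.87, -2.524, 0.001]
ft_force: [0.1, 0.7, -0.1]
width: 87.8
grasp_force: 0.0
```

```bash
python3 - <<'E'
from h import *
go(666.3,-48.5,26.5,1.870)
d=snap('wrist','w3')
c=np.array([666.3,-48.5]);yaw=-1.272
R=np.array([[np.cos(yaw),-np.sin(yaw)],[np.sin(yaw),np.cos(yaw)]])
def P(x,y,z): return [*(c+R@[x,y]),z]
I=d['frame'].copy()
for q,col in[([P(60,22,4),P(-60,22,4),P(-60,-22,4),P(60,-22,4)],(255,0,0)),([P(55,14,30),P(-55,14,30),P(-55,-14,30),P(55,-14,30)],(0,255,0))]:
    cv2.polylines(I,[proj(d,q).astype(int)],True,col,1)
cv2.imwrite('pics/w3o.png',I)
E
```

```text
t 14.7 pos [665.4 -47.6 151.3] yaw 1.867 tilt [-0. -0. -1.] width 87.8 F [ 0.1  0.7 -0.1] grip 0.0
linear mm [ -1.2   0.6 124.8] turn -0.003
```

View pics/w3o.png

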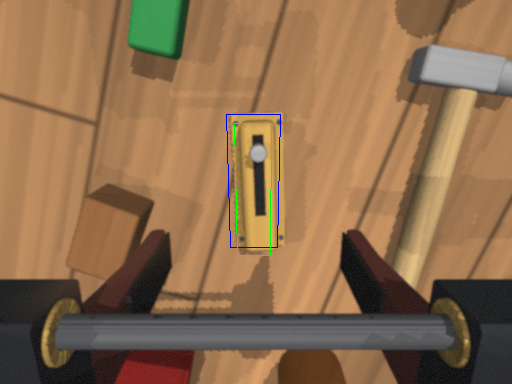

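The wrist view shows the rod-in bolt: knob at (258,153) at the closed end of the slot, no rod out, plate about 4 px right of the outline. I'll shift 4 mm along +y and descend. The fingers clear the hammer and block.

Emit:
{"op": "arm_command", "data": {"series": [{"linear": [-0.001, 0.004, 0.018], "turn": 0}, {"linear": [0, 0, 0.025], "turn": 0}, {"linear": [0, 0, 0.025], "turn": 0}, {"linear": [0, 0, 0.02], "turn": 0}, {"linear": [0, 0, 0.015], "turn": 0}, {"linear": [0, 0, 0.01], "turn": 0}, {"linear": [0, 0, 0.008], "turn": 0}, {"linear": [0, 0, 0.003], "turn": 0}, {"linear": [0, 0, 0], "turn": 0}, {"linear": [0, 0, 0], "turn": 0}]}}

```text
t: 15.75
ee_pos: [670.6, -46.6, 27.9]
orientation: [1.866, 2.526, 0.001]
ft_force: [0.4, -0.8, 0.1]
width: 87.5
grasp_force: 0.0
```

Emit:
{"op": "arm_command", "data": {"series": [{"linear": [0, 0, 0], "turn": 0}, {"linear": [0, 0, 0], "turn": 0}, {"linear": [0, 0, 0], "turn": 0}, {"linear": [0, 0, 0], "turn": 0}, {"linear": [0, 0, 0], "turn": 0}, {"linear": [0, 0, 0], "turn": 0}, {"linear": [0, 0, 0], "turn": 0}, {"linear": [0, 0, 0], "turn": 0}], "jaw": -1}}

```text
t: 16.55
ee_pos: [669.6, -46.6, 27.1]
orientation: [-1.866, -2.526, 0.001]
ft_force: [-0.8, -0.4, 1.0]
width: 27.8
grasp_force: 29.8
```

Emit:
{"op": "arm_command", "data": {"series": [{"linear": [0, 0, -0.01], "turn": 0}, {"linear": [0, 0, -0.02], "turn": 0}, {"linear": [0, 0, -0.03], "turn": 0}, {"linear": [0, 0, -0.03], "turn": 0}, {"linear": [0, 0, -0.02], "turn": 0.05}, {"linear": [0, 0, -0.01], "turn": 0.1}, {"linear": [0, 0, 0], "turn": 0.12}, {"linear": [0, 0, 0], "turn": 0.12}, {"linear": [0, 0, 0], "turn": 0.12}, {"linear": [0, 0, 0], "turn": 0.12}]}}

```text
t: 17.55
ee_pos: [669.6, -46.5, 147.2]
orientation: [-2.562, -1.817, 0.001]
ft_force: [0.4, 0.4, -3.8]
width: 27.8
grasp_force: 29.7
```

Emit:
{"op": "arm_command", "data": {"series": [{"linear": [0, 0, 0], "turn": 0.12}, {"linear": [0, 0, 0], "turn": 0.12}, {"linear": [0, 0, 0], "turn": 0.12}, {"linear": [0, 0, 0], "turn": 0.12}, {"linear": [0, 0, 0], "turn": 0.12}, {"linear": [0, 0, 0], "turn": 0.12}, {"linear": [0, 0, 0], "turn": 0.12}, {"linear": [0, 0, 0], "turn": 0.12}, {"linear": [0, 0, 0], "turn": 0.12}, {"linear": [0, 0, 0], "turn": 0.06}]}}

```text
t: 18.55
ee_pos: [669.6, -46.5, 147.1]
orientation: [-3.138, -0.149, 0.001]
ft_force: [0.5, -0.4, -3.7]
width: 28.0
grasp_force: 29.7
```

```bash
python3 -c "
from h import *
go(508,291,140,0.085)"
```

```text
t 18.55 pos [669.6 -46.5 147.1] yaw 0.095 tilt [-0.001 -0.    -1.   ] width 28.0 F [ 0.5 -0.4 -3.7] grip 29.7
linear mm [-129.  -351.3    7.3] turn 0.01
```

Emit:
{"op": "arm_command", "data": {"series": [{"linear": [-0.005, -0.015, 0], "turn": 0}, {"linear": [-0.011, -0.03, 0], "turn": 0}, {"linear": [-0.011, -0.03, 0], "turn": 0}, {"linear": [-0.011, -0.03, 0], "turn": 0}, {"linear": [-0.011, -0.03, 0], "turn": 0}, {"linear": [-0.011, -0.03, 0], "turn": 0}, {"linear": [-0.011, -0.03, 0], "turn": 0}, {"linear": [-0.011, -0.03, 0], "turn": 0}, {"linear": [-0.011, -0.03, 0], "turn": 0}, {"linear": [-0.011, -0.03, 0], "turn": 0}]}}

```text
t: 19.55
ee_pos: [536.8, 228.4, 147.4]
orientation: [-3.137, -0.158, 0.001]
ft_force: [0.7, 0.8, -4.4]
width: 27.9
grasp_force: 29.7
```

Emit:
{"op": "arm_command", "data": {"series": [{"linear": [-0.011, -0.03, 0], "turn": 0}, {"linear": [-0.009, -0.022, 0], "turn": 0}, {"linear": [-0.005, -0.014, 0], "turn": 0}, {"linear": [0, 0, 0], "turn": 0}, {"linear": [0, 0, 0], "turn": 0}, {"linear": [0, 0, 0], "turn": 0}]}}

```text
t: 20.15
ee_pos: [507.3, 289.3, 147.2]
orientation: [3.138, 0.154, -0.0]
ft_force: [0.7, -0.6, -4.2]
width: 28.2
grasp_force: 29.7
```

```bash
python3 -c "
from h import *
go(508,291,32,0.085)
d=snap('wrist','w4')"
```

```text
t 20.15 pos [507.3 289.3 147.2] yaw 0.098 tilt [-0.  0. -1.] width 28.2 F [ 0.7 -0.6 -4.2] grip 29.7
linear mm [  0.8  -1.7 115.2] turn 0.013
```

View pics/w4.png

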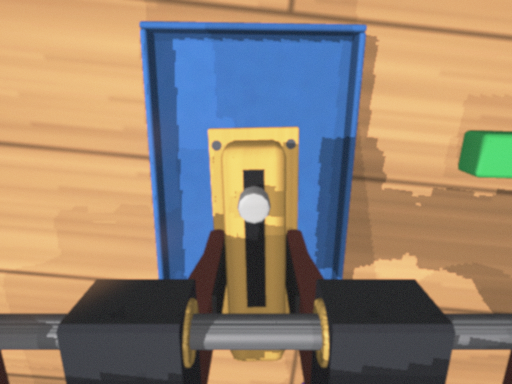

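The bolt is centred over the blue tray, knob at (254,205) still in the pushed-in position. Grip z was 27.1, so it should touch down at about 32. I'll lower the same way.

Emit:
{"op": "arm_command", "data": {"series": [{"linear": [0, 0, 0.015], "turn": 0}, {"linear": [0, 0, 0.025], "turn": 0}, {"linear": [0, 0, 0.025], "turn": 0}, {"linear": [0, 0, 0.02], "turn": 0}, {"linear": [0, 0, 0.013], "turn": 0}, {"linear": [0, 0, 0.007], "turn": 0}, {"linear": [0, 0, 0.004], "turn": 0}, {"linear": [0, 0, 0.003], "turn": 0}, {"linear": [0, 0, 0], "turn": 0}, {"linear": [0, 0, 0], "turn": 0}]}}

```text
t: 21.2
ee_pos: [507.5, 290.3, 35.8]
orientation: [-3.137, -0.155, -0.002]
ft_force: [0.2, -0.0, -4.8]
width: 28.1
grasp_force: 29.7
```

Emit:
{"op": "arm_command", "data": {"series": [{"linear": [0, 0, 0.001], "turn": 0}, {"linear": [0, 0, 0.001], "turn": 0}, {"linear": [0, 0, 0], "turn": 0}, {"linear": [0, 0, 0], "turn": 0}]}}

```text
t: 21.6
ee_pos: [507.1, 290.0, 33.2]
orientation: [-3.138, -0.155, -0.0]
ft_force: [0.1, 0.1, -4.6]
width: 28.2
grasp_force: 29.7
```

Emit:
{"op": "arm_command", "data": {"series": [{"linear": [0, 0, 0.0005], "turn": 0}, {"linear": [0, 0, 0], "turn": 0}, {"linear": [0, 0, 0], "turn": 0}]}}

```text
t: 21.9
ee_pos: [507.0, 290.0, 32.7]
orientation: [3.138, 0.155, -0.0]
ft_force: [0.4, 1.1, -4.3]
width: 27.8
grasp_force: 29.7
```

Emit:
{"op": "arm_command", "data": {"series": [{"linear": [0, 0, 0.0005], "turn": 0}, {"linear": [0, 0, 0], "turn": 0}, {"linear": [0, 0, 0], "turn": 0}]}}

```text
t: 22.2
ee_pos: [507.1, 290.0, 32.2]
orientation: [-3.138, -0.155, -0.0]
ft_force: [0.0, -0.3, -4.1]
width: 28.3
grasp_force: 29.7
```

Emit:
{"op": "arm_command", "data": {"series": [{"linear": [0, 0, 0.0005], "turn": 0}, {"linear": [0, 0, 0], "turn": 0}, {"linear": [0, 0, 0], "turn": 0}]}}

```text
t: 22.5
ee_pos: [507.1, 290.0, 32.1]
orientation: [-3.138, -0.155, -0.0]
ft_force: [-1.2, -1.2, 3.2]
width: 27.8
grasp_force: 29.7
```

Contact again, with Fz at +3 N. I'll release, lift and look.

Emit:
{"op": "arm_command", "data": {"series": [{"linear": [0, 0, 0], "turn": 0}, {"linear": [0, 0, 0], "turn": 0}, {"linear": [0, 0, 0], "turn": 0}, {"linear": [0, 0, 0], "turn": 0}, {"linear": [0, 0, 0], "turn": 0}, {"linear": [0, 0, 0], "turn": 0}], "jaw": 0.6}}

```text
t: 23.1
ee_pos: [507.1, 290.0, 31.7]
orientation: [-3.138, -0.155, -0.0]
ft_force: [0.4, -0.5, 0.0]
width: 69.2
grasp_force: 0.0
```

Emit:
{"op": "arm_command", "data": {"series": [{"linear": [0, 0, -0.01], "turn": 0}, {"linear": [0, 0, -0.02], "turn": 0}, {"linear": [0, 0, -0.04], "turn": 0}, {"linear": [0, 0, -0.04], "turn": 0}, {"linear": [0, 0, -0.04], "turn": 0}, {"linear": [0, 0, -0.03], "turn": 0}, {"linear": [0, 0, -0.02], "turn": 0}, {"linear": [0, 0, 0], "turn": 0}, {"linear": [0, 0, 0], "turn": 0}, {"linear": [0, 0, 0], "turn": 0}]}}

```text
t: 24.1
ee_pos: [506.3, 289.6, 230.5]
orientation: [3.137, 0.155, -0.003]
ft_force: [-0.3, -0.7, -0.2]
width: 70.3
grasp_force: 0.0
```

```bash
python3 -c "
from h import *
s=snap('scene','s5')
cv2.imwrite('pics/s5c.png',cv2.resize(s['frame'][90:310,120:400],(760,597),interpolation=cv2.INTER_CUBIC))"
```

```text
(no output)
```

View pics/s5c.png

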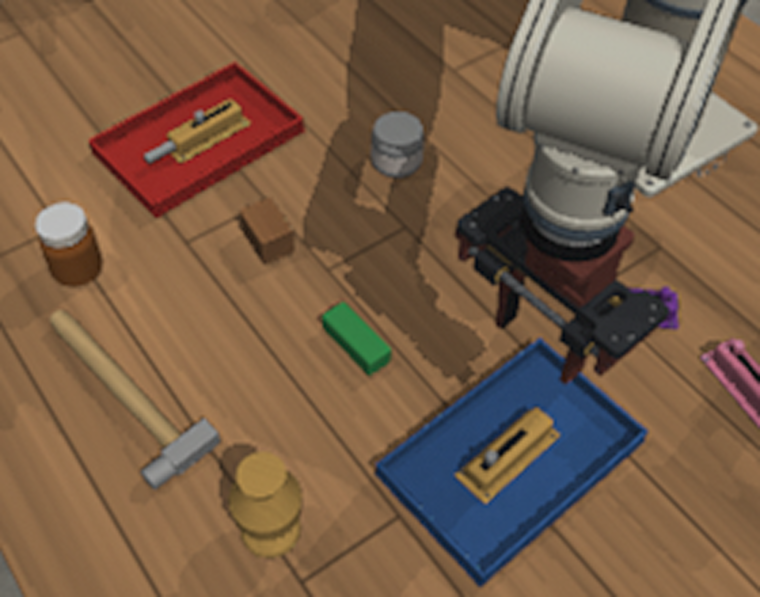

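The rod-out bolt lies flat in the red tray at (205,128), and the rod-in bolt lies flat in the blue tray at (508,455). The other things stand where they were and the gripper is clear, so I'm handing in.

```bash
python3 -c "
from workcell import ctrl
print(ctrl.close_job())"
```

```text
the job is handed in; nothing more can be done
None
```

The bolt with its rod out is in the red tray and the one with its rod in is in the blue tray, both flat on their back plates; nothing else looked disturbed, and I handed the job in at about 24 s of the 51 s allowed (no verdict was returned).

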